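# Put the hardener away and close the sealed box

## Robot

A 6-joint arm with a two-finger parallel gripper is mounted at the origin on the work surface. World frame = base frame: x ahead of the robot, y to its left, z up, the work surface at z = 0. Lengths are in m, angles in degrees, forces in N, time in s.
With the tool pointing down it reaches from about 0.25 to 0.8 m from the base axis. Payload 8.5 kg.
Tool frame: the origin (TCP) lies midway between the tips of the shut fingers; the grasp point (between the pads) lies 19 mm behind it (env.pinch_z is the distance from the TCP to the grasp point, in m); z points along the fingers, y is the line along which they close (so a half turn about z gives the same grasp; the last joint's range is limited). The gripper opens to 85 mm and grips with 20 to 120 N. Pads are 22 mm wide; open, the fingers measure 114 mm over their backs; the gripper's body (76 mm by 85 mm) begins 54 mm behind the grasp point. The pads swing forward as they close: fully open they stand 13 mm farther back than shut.
Start: joints at [66.234, 13.648, -0.773, 75.585, 0, 90], TCP at [0.212, 0.48, 0.231] pointing down, gripper open.
Joint ranges: [-152.45, 152.45], [-59.26, 108.67], [-65.41, 83.53], [-104.44, 129.93], [-82.83, 76.93], [-180, 180]. Speed limits (degrees/s): [127.2, 127.2, 159.86, 180, 180, 180].

## Interface

Orientations are given as a 3x3 rotation matrix whose columns are the frame's x, y, z axes.
In Python, from bench import env, imaging gives the robot as it stands.
- The arm moves only by the tool apply_moves, never from a script. Its arguments are lists of equal length, an entry for each row: "fingers": the opening in per cent of the stroke, from 0 (shut) to 100 (fully open); "translation": the shift along the world's x, y, z in m, a list of three; "yaw": the turn about the world's z in degrees. In form: {"fingers": [fingers, ...], "translation": [[x, y, z], ...], "yaw": [yaw, ...]}. A call has exactly 5 rows; each row shifts and turns the commanded pose from where the row before left it; what a row does not reach is not made up. A row lasts 1/8 s, in which the tool goes at most 62.5 mm and 10.7 degrees, less where a joint would pass 70% of its speed; a pose out of reach is approached as far as the arm can. A call is refused whole if a number of a shift passes 0.0625 or a number of a turn 10.7, either way. A call with a gripper value outside its range is refused whole. The fingers move at their own pace and stop on an object; "squeeze" is the grip in N (left out, the last holds). Time passes only in rows, so rows that do not move let the fingers close, or fill a call up. It gives the time, the measured TCP pose, the force, the opening and the grip force at its end, in the units of the state.
- env.read_state(): the state, without advancing time (a new reading comes with each control period).
- imaging.capture(name): name is "side" or "top" or "wrist"; returns the picture (400x640x3 uint8, red, green, blue); there is no depth.
- imaging.get_calibration(name): a dict with "K" (3x3 intrinsics, pixels), "eye" and "rotation" of the camera in the world. Camera axes: x right, y down, z forward; pixel columns grow to the right and rows downward; lengths in m; the calibration is good to about 2 mm. The wrist camera is an equidistant fisheye: a pixel r from the principal point sees the ray r / f radians off the axis. A picture is of the moment at which its call begins: read the wrist's pose just before it. get_calibration takes no time and is no camera call; for the wrist camera it gives the pose at the moment of the call.
- env.job_done(): hands the job in; it is judged then, once.
The state is a dict: "time": time; "qpos": joint angles; "joint_velocities": joint speeds; "joint_efforts": joint torques, N m; "tcp_pos": TCP position; "orientation": TCP orientation; "ft_force": force on the tool from outside, world axes, zero at the start; "moment": the same for the moment, N m; "opening": opening from 0.0 (shut) to 1.0 (fully open); "grasp_force": force on a finger pad.
Only numpy, scipy, OpenCV 4.12 (cv2) and the standard library are available. Lean on these libraries where they do the work, as an engineer would, in place of code of your own. Each camera call takes 0.05 s, during which the arm holds its last target. There are 200 camera calls.

## Task

Put the white tin with the red lid and band into the grey hardener box: set it down (do not drop it) so that it stands upright in the free place beside the blue-banded tin already there, and let go. Then slide the box's blue hatch shut by its black handle, slowly and without forcing it, until it is pressed well into the rubber buffer of the frame and stays there. Leave all the other things on the bench where they stand.

Things in the scene. Friction and masses are not known exactly. Their poses are not given: they have to be found in the camera images.
- box: grey steel box fixed to the bench, 220 (its x) by 412 (y) by 100 mm high. Origin: centre of its underside; +y is the way the hatch closes, z up. Aluminium rails along both long sides reach 114 mm above the bench. In the +y half is a well, inside x -102 to 102, y 4 to 198 mm, floor 6 mm above the bench; from above it is open only from the hatch's leading edge to y = 144 mm
- well (a point): centre of the free place on the well's floor, at x = -45, y = +85, z = 6 mm in the box's frame; axes as the box's. The stored tin stands on the box's +x side
- frame (a point): foot of the yellow frame lip at the box's +y end (y = 200 mm, 100 mm above the bench), axes as the box's. Before it an adjustable steel striker carries a black rubber buffer, 150 mm long across the track. The striker is set anew each time: the rubber's free face is at y = 144 to 176 mm, not measured, to be found by feel. The rubber yields 4 mm at 3 N per mm, then is solid
- hatch (a joint): how far the blue hatch is open, m, along the box's -y (0.143 to 0.178 at the start). Its leading edge is at y = 182 mm minus this in the box's frame; it meets the rubber buffer somewhere between 0.006 and 0.038. Plate 194 (x) by 190 by 8 mm. The track drags with 4 N, more when fast. A push of 9 to 14 N in all seats it; over 22 N bends the track; 0.2 m/s or faster slams it. Let go, friction holds it, some 1 mm deep in the rubber
- hatch_handle (a point): centre of the hatch's handle: black upright bar in the middle of the hatch, 90 mm long (box x), 14 mm thick (box y), 36 mm high, its top 18 mm above this point, the hatch's top 18 mm below it (109 mm above the bench). Axes as the box's. Push it from its -y side, or pinch it from above across its thickness
- tin_red_mid (a point): the tin to put away: white tin with red lid and red band, about 0.3 kg, 52 mm diameter, 80 mm tall; this point is its centre, 40 mm above its underside; z is its axis, up when it stands
- tin_green_mid (a point): bystander, green lid and band, 52 mm diameter, 80 mm tall; this point is its centre, 40 mm above its underside; z is its axis, up when it stands
- tin_yellow_mid (a point): bystander, yellow lid and band, 52 mm diameter, 80 mm tall; this point is its centre, 40 mm above its underside; z is its axis, up when it stands
- tin_stored_mid (a point): tin with blue lid and band that stands already in the box, 52 mm diameter, 80 mm tall; this point is its centre, 40 mm above its underside; z is its axis, up when it stands
- flask_a: bystander, blue and white bottle 68 mm wide, 165 mm tall, origin at its foot
- flask_b: bystander, another such bottle, origin at its foot
- cup: bystander, white mixing cup 80 mm wide, 100 mm tall, origin at its foot
- spatula: bystander, stirring spatula lying on the bench, origin under its middle
Mind the look-alikes: they are no part of the job. Leave any pink or purple look-alike of the part that bears tin_red_mid alone.

How it is judged (in metres and radians):
On the way, in this order (a step that is already met when the one before it is completed fails the run):
1. the red tin stands upright on the well's floor and has been let go, the hatch still open (x of tin_red_mid in the frame of box between -0.085 and 0.085 m and y of tin_red_mid in the frame of box between 0.02 and 0.172 m and z of tin_red_mid in the frame of box below 0.052 m and angle between tin_red_mid's own z axis and vertical below 0.15 rad and contact force between the fingers and tin_red below 0.1 N and value of joint hatch above 0.06 m), for 0.2 s.
2. the hatch is pressed well into the rubber buffer of the frame (contact force between hatch and box above 3.5 N), for 0.1 s.
At the end, for the whole second after the job is handed in: The red tin stands upright (within 0.15 rad) on the floor of the well, at rest; the stored tin still stands upright; the hatch is shut and stays pressed against the frame's rubber buffer with more than 1.5 N (x of tin_red_mid in the frame of box between -0.085 and 0.085 m and y of tin_red_mid in the frame of box between 0.02 and 0.172 m and z of tin_red_mid in the frame of box below 0.052 m and angle between tin_red_mid's own z axis and vertical below 0.15 rad and contact force between hatch and box above 1.5 N and value of joint hatch below 0.04 m and linear speed of tin_red below 0.02 m/s and angle between tin_stored_mid's own z axis and vertical below 0.2 rad); the robot touches nothing.
It fails at once if the hatch or its handle is pushed with more than 22 N (contact force between any of the fingers, the arm and hatch above 22 N).
It fails at once if the hatch is slammed: it moves faster than 0.25 m/s (velocity of joint hatch below -0.25 m/s or velocity of joint hatch above 0.25 m/s).
It fails at once if the red tin is dropped from more than 30 mm (height (world z) of tin_red_mid above 0.08 m and contact force between tin_red and anything else below 0.02 N).
It fails at once if another thing on the bench is shifted by more than 40 mm (distance of any of tin_green_mid, tin_yellow_mid, flask_a, flask_b, cup, spatula from where it was at the start of the episode above 0.04 m).
It fails at once if the stored tin is tipped over (angle between tin_stored_mid's own z axis and vertical above 0.5 rad).
It also fails if it takes over 53 s, if anything falls off the work surface, if the arm or the gripper's body presses on something with over 40 N, if the wrist force passes 120 N, or if a joint passes its speed limit or range.

## Working session

There is one attempt and no reset: what is moved stays moved. The work goes in short steps, Python scripts to look and compute and a tool call to move; the robot and the scene stay as the last step left them, time stands still between calls to the robot, and variables do not carry over. Pictures are saved under pics/ and viewed, at most 10 in all, crops included, and the job is handed in when it is done.

Besides the shell and the picture viewer there is one more tool, called after "Request:" as name([rows], argument=value, ...), one row to a line, values as JSON. apply_moves: Moves the arm, as the interface text tells. Its arguments: {"type":"object","properties":{"fingers":{"type":"array"},"translation":{"type":"array"},"yaw":{"type":"array"},"squeeze":{"type":"number"}},"required":["fingers","translation","yaw"]}

```bash
mkdir -p pics
python3 - <<'E'
from bench import env, imaging
import cv2
for n in ["top","side"]:
    c=imaging.get_calibration(n); print(n,c)
    cv2.imwrite(f"pics/{n}0.png",imaging.capture(n)[:,:,::-1])
print(env.read_state())
E
```

```text
top {'K': array([[410.29666206,   0.        , 318.26384246],
       [  0.        , 410.29666206, 194.87269853],
       [  0.        ,   0.        ,   1.        ]]), 'eye': array([ 0.29674096, -0.0328495 ,  1.29757323]), 'rotation': array([[-0.01052864, -0.98680728,  0.16155662],
       [-0.99994122,  0.00997201, -0.0042559 ],
       [ 0.00258871, -0.16159193, -0.98685427]])}
side {'K': array([[507.82087097,   0.        , 322.2063274 ],
       [  0.        , 507.82087097, 195.48121301],
       [  0.        ,   0.        ,   1.        ]]), 'eye': array([-0.16614272, -0.9222258 ,  1.04740974]), 'rotation': array([[ 0.8058061 , -0.37944555,  0.45464007],
       [-0.59206358, -0.53141593,  0.60585297],
       [ 0.01171477, -0.75737585, -0.65287409]])}
{'time': 0.1, 'qpos': array([ 6.62344612e+01,  1.36782493e+01, -8.13924413e-01,  7.55844702e+01,
       -3.06629096e-04,  8.99996819e+01]), 'joint_velocities': array([-0.01976939, -0.177567  ,  0.02173166, -0.00294801,  0.09334953,
        0.01393153]), 'joint_efforts': array([ 1.75107289e-03, -5.39721894e+01,  3.46998632e+01,  1.34711617e-02,
        1.08348752e-04, -1.25676127e-05]), 'tcp_pos': array([0.21141607, 0.48012223, 0.23072292]), 'orientation': array([[-9.15204459e-01,  4.02989470e-01, -5.34183768e-04],
       [ 4.02989824e-01,  9.15203637e-01, -1.22641216e-03],
       [-5.34425691e-06, -1.33768850e-03, -9.99999105e-01]]), 'ft_force': array([-0.04775504,  0.88488148,  0.03327633]), 'moment': array([-0.04025464,  0.07547074, -0.0357516 ]), 'grasp_force': 0.0, 'opening': 0.9995644231085205}
```

View pics/top0.png

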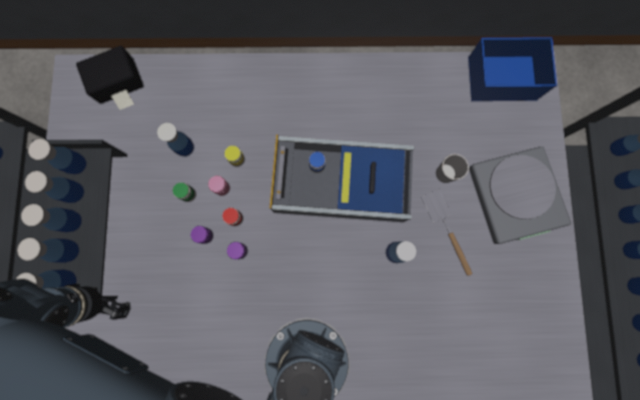

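View pics/side0.png

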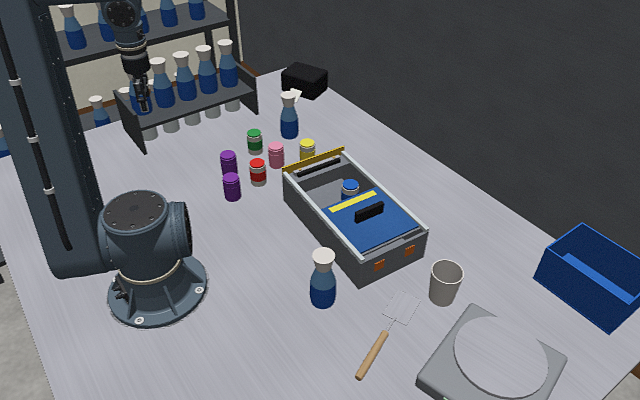

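The top view shows the red tin's lid at about (231,216), the box spanning (273–412, 137–219) with its frame on the left, and the handle at about (373,178). I'll enlarge it to read the pixels more closely.

```bash
cat > h.py <<'E'
import numpy as np, cv2
from bench import env, imaging
def at(n,u,v,z,c=None):
    c=c or imaging.get_calibration(n); K=c['K']
    d=c['rotation']@np.array([(u-K[0,2])/K[0,0],(v-K[1,2])/K[1,1],1])
    return c['eye']+d*(z-c['eye'][2])/d[2]
def proj(n,p,c=None):
    c=c or imaging.get_calibration(n); q=c['K']@(c['rotation'].T@(np.array(p)-c['eye'])); return q[:2]/q[2]
E
python3 - <<'E'
from h import *
im=cv2.imread('pics/top0.png')
cv2.imwrite('pics/crop1.png',cv2.resize(im[125:265,170:425],None,fx=3,fy=3,interpolation=cv2.INTER_CUBIC))
def blob(im,n,lo,hi,box,z,name):
    h=cv2.cvtColor(im,cv2.COLOR_BGR2HSV); m=cv2.inRange(h,lo,hi); k=np.zeros_like(m); x0,y0,x1,y1=box; k[y0:y1,x0:x1]=m[y0:y1,x0:x1]
    v,u=np.nonzero(k); print(name,len(u),u.mean().round(1),v.mean().round(1),at(n,u.mean(),v.mean(),z).round(4))
blob(im,'top',(0,150,90),(6,255,255),(215,200,245,230),.08,'red')
blob(im,'top',(40,120,60),(80,255,255),(165,175,200,205),.08,'green')
blob(im,'top',(22,120,100),(35,255,255),(215,140,250,170),.08,'yellow')
blob(im,'top',(100,150,120),(125,255,255),(300,145,332,175),.086,'stored')
blob(im,'top',(0,0,0),(180,255,45),(362,158,382,198),.145,'handle')
blob(im,'top',(140,90,90),(175,255,255),(205,170,228,200),.08,'pink')
E
```

```text
red 143 230.1 215.3 [0.437  0.2252 0.08  ]
green 137 180.2 189.8 [0.5156 0.3775 0.08  ]
yellow 165 232.1 153.1 [0.6281 0.2238 0.08  ]
stored 134 316.6 159.0 [ 0.6053 -0.0343  0.086 ]
handle 10 370.8 180.9 [ 0.5244 -0.1887  0.145 ]
pink 0 nan nan [nan nan nan]<stdin>:6: RuntimeWarning: Mean of empty slice.
  ret = ret.dtype.type(ret / rcount)
```

View pics/crop1.png

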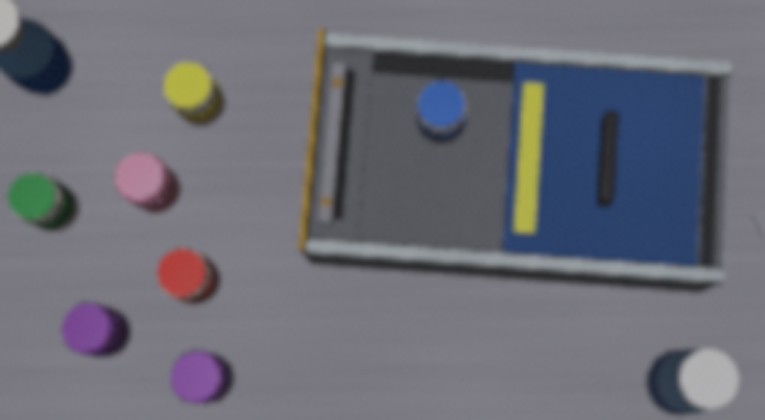

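The crop shows the rail ends at (325,38), (730,68), (308,246) and (722,276), the handle's top at (608,158), the red lid at (184,273), the stored lid at (441,103) and the rubber face at about (345,145).

Run:
```python
from h import *
f=lambda u,v,z:at('top',(u+.5)/3-.5+170,(v+.5)/3-.5+125,z)
P={k:f(*k) for k in []}
A,B,C,D=[f(u,v,.114) for u,v in [(325,38),(730,68),(308,246),(722,276)]]
print('rail ends',A.round(4),B.round(4),C.round(4),D.round(4))
print(np.linalg.norm(A-B),np.linalg.norm(C-D),np.linalg.norm(A-C),np.linalg.norm(B-D))
c=(A+B+C+D)/4; y=(A-B)+(C-D); y/=np.linalg.norm(y); x=np.array([y[1],-y[0],0])
print('centre',c.round(4),'y',y, 'yaw',np.degrees(np.arctan2(-y[0],y[1])))
loc=lambda p:(np.dot(p-c,x).round(4),np.dot(p-c,y).round(4))
for n,p in dict(handle=f(608,158,.145),stored=f(441,103,.086),lead=f(508,155,.109),rubber=f(345,145,.11),lipfoot=f(313,140,.12)).items(): print(n,p.round(4),loc(p))
print('red',f(184,273,.08).round(4)); 
for n,q in dict(p1=(92,327),p2=(197,376),pink=(142,180)).items(): print(n,f(*q,.08).round(4))
print('well',(c-45e-3*x+85e-3*y).round(4))
```

```text
rail ends [0.6661 0.0806 0.114 ] [ 0.6313 -0.3219  0.114 ] [0.4571 0.096  0.114 ] [ 0.4238 -0.3042  0.114 ]
0.4040448172111416 0.40161272892092964 0.20957271898719396 0.2082435884698103
centre [ 0.5446 -0.1124  0.114 ] y [0.08459972 0.99641502 0.        ] yaw -4.853007885956447
handle [ 0.5348 -0.1934  0.145 ] (np.float64(-0.0028), np.float64(-0.0816))
stored [ 0.6055 -0.0344  0.086 ] (np.float64(0.0541), np.float64(0.0829))
lead [ 0.5463 -0.0999  0.109 ] (np.float64(0.0006), np.float64(0.0126))
rubber [0.5577 0.0607 0.11  ] (np.float64(-0.0015), np.float64(0.1736))
lipfoot [0.5608 0.0912 0.12  ] (np.float64(-0.001), np.float64(0.2043))
red [0.4359 0.2227 0.08  ]
p1 [0.3833 0.3121 0.08  ]
p2 [0.3343 0.2075 0.08  ]
pink [0.5304 0.2671 0.08  ]
well [ 0.5069 -0.0239  0.114 ]
```

Request:
apply_moves([
  [0.036, -0.041, 0],
  [0.036, -0.041, 0],
  [0.036, -0.041, 0],
  [0.036, -0.041, 0],
  [0.036, -0.041, 0],
], fingers=[100, 100, 100, 100, 100], yaw=[3.8, 3.8, 3.8, 3.8, 3.8], squeeze=40)

```text
time: 0.72
tcp_pos: [0.3924, 0.2739, 0.2311]
orientation: [[-0.997, 0.081, -0.0], [0.081, 0.997, -0.0], [0.0, -0.0, -1.0]]
ft_force: [0.5, 1.7, -0.3]
opening: 0.998
grasp_force: 0.0
```

Request:
apply_moves([
  [0.022, -0.025, -0.02],
  [0.022, -0.026, -0.02],
  [0, 0, -0.02],
  [0, 0, 0],
  [0, 0, 0],
], fingers=[100, 100, 100, 100, 100], yaw=[0, 0, 0, 0, 0])

```text
time: 1.35
tcp_pos: [0.4356, 0.2248, 0.1718]
orientation: [[-0.997, 0.083, 0.0], [0.083, 0.997, 0.0], [-0.0, 0.0, -1.0]]
ft_force: [0.0, -0.0, -0.1]
opening: 1.001
grasp_force: 0.0
```

Run:
```python
from h import *
s=env.read_state(); print(s['time'],s['tcp_pos'],s['orientation'].round(3).tolist(),s['qpos'].round(1),s['ft_force'],env.pinch_z)
c=imaging.get_calibration('wrist'); print(c)
im=imaging.capture('wrist')[:,:,::-1]; cv2.imwrite('pics/w1.png',im)
```

```text
1.35 [0.43556966 0.2247546  0.1718281 ] [[-0.997, 0.083, 0.0], [0.083, 0.997, 0.0], [-0.0, 0.0, -1.0]] [ 27.3  11.9 -12.1  66.1  -0.   32. ] [ 0.04840951 -0.0051298  -0.08459942] 0.0187
{'K': array([[309.70691629,   0.        , 318.28706808],
       [  0.        , 309.70691629, 202.65412574],
       [  0.        ,   0.        ,   1.        ]]), 'eye': array([0.36989161, 0.22933822, 0.31457955]), 'rotation': array([[ 0.08431515,  0.96138259,  0.26198182],
       [ 0.99643849, -0.08164966, -0.02106365],
       [ 0.0011405 ,  0.26282475, -0.96484291]])}
```

View pics/w1.png

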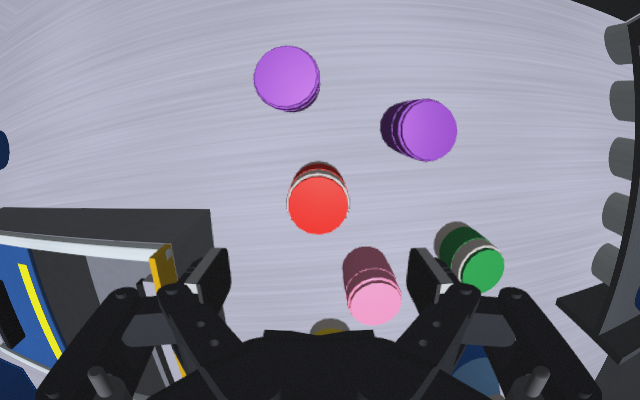

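The wrist view shows the red lid's centre at about (318,205), with clear room for both fingers.

```bash
cat >> h.py <<'E'
def atw(u,v,z,c):
    K=c['K']; a=(u-K[0,2])/K[0,0]; b=(v-K[1,2])/K[1,1]; r=np.hypot(a,b)
    s=np.sin(r)/r if r>1e-9 else 1
    d=c['rotation']@np.array([a*s,b*s,np.cos(r)]); return c['eye']+d*(z-c['eye'][2])/d[2]
E
python3 -c "
from h import *
c=imaging.get_calibration('wrist')
print(atw(318,204.5,.08,c))"
```

```text
[0.43532987 0.22407882 0.08      ]
```

Request:
apply_moves([
  [0, 0, -0.03],
  [0, 0, -0.04],
  [0, 0, -0.036],
  [0, 0, -0.02],
  [0, 0, 0],
], fingers=[100, 100, 100, 100, 100], yaw=[0, 0, 0, 0, 0])

```text
time: 2.02
tcp_pos: [0.4349, 0.2246, 0.0448]
orientation: [[-0.997, 0.082, -0.002], [0.082, 0.997, -0.001], [0.001, -0.001, -1.0]]
ft_force: [-0.8, -0.8, 1.3]
opening: 1.002
grasp_force: 0.0
```

Request:
apply_moves([
  [0, 0, 0],
  [0, 0, 0],
  [0, 0, 0],
  [0, 0, 0],
  [0, 0, 0],
], fingers=[50, 40, 30, 20, 20], yaw=[0, 0, 0, 0, 0], squeeze=40)

```text
time: 2.65
tcp_pos: [0.4364, 0.2249, 0.0467]
orientation: [[-0.997, 0.083, 0.002], [0.083, 0.997, 0.001], [-0.002, 0.001, -1.0]]
ft_force: [0.0, -0.4, 5.1]
opening: 0.597
grasp_force: 40.7
```

Request:
apply_moves([
  [0, 0, 0.01],
  [0, 0, 0.035],
  [0, 0, 0.045],
  [0, 0, 0.045],
  [0, 0, 0.025],
], fingers=[20, 20, 20, 20, 20], yaw=[0, 0, 0, 0, 0])

```text
time: 3.28
tcp_pos: [0.436, 0.2247, 0.2084]
orientation: [[-0.997, 0.083, 0.003], [0.083, 0.997, 0.001], [-0.003, 0.002, -1.0]]
ft_force: [-0.1, 0.0, -3.2]
opening: 0.592
grasp_force: 43.1
```

Request:
apply_moves([
  [0.006, -0.02, 0],
  [0.013, -0.045, 0],
  [0.014, -0.05, 0],
  [0.014, -0.05, 0],
  [0.013, -0.045, 0],
], fingers=[20, 20, 20, 20, 20], yaw=[0, 0, 0, 0, 0])

```text
time: 3.9
tcp_pos: [0.4956, 0.0127, 0.2061]
orientation: [[-0.997, 0.083, 0.001], [0.083, 0.997, -0.0], [-0.001, -0.0, -1.0]]
ft_force: [1.1, 0.7, -3.1]
opening: 0.597
grasp_force: 43.2
```

Request:
apply_moves([
  [0.008, -0.027, 0],
  [0.003, -0.012, 0],
  [0, 0, 0],
  [0, 0, 0],
  [0, 0, 0],
], fingers=[20, 20, 20, 20, 20], yaw=[0, 0, 0, 0, 0])

```text
time: 4.53
tcp_pos: [0.5063, -0.0236, 0.2054]
orientation: [[-0.997, 0.082, -0.0], [0.082, 0.997, 0.0], [0.0, 0.0, -1.0]]
ft_force: [0.6, 0.3, -3.5]
opening: 0.591
grasp_force: 43.3
```

Run:
```python
from h import *
c=imaging.get_calibration('wrist')
im=imaging.capture('wrist')[:,:,::-1]; cv2.imwrite('pics/w2.png',im)
np.savez('w2.npz',**c)
s=env.read_state(); print(s['tcp_pos'],s['ft_force'],s['grasp_force'],s['time'])
```

```text
[ 0.50638127 -0.02369443  0.2053648 ] [-0.39956637  0.25472563 -3.35547452] 43.254597187042236 4.575
```

View pics/w2.png

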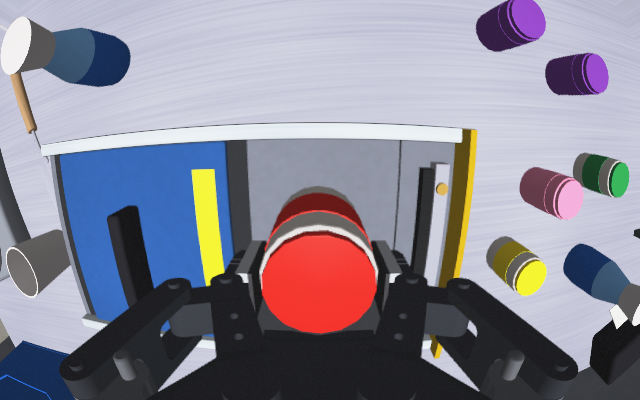

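The wrist view shows the tin above the well. The near rail runs from (42,148) to (463,133), the hatch edge is at about (227,143) and the rubber face at about (418,200).

Run:
```python
from h import *
c=dict(np.load('w2.npz'))
C=np.array([.5446,-.1124,0]);y=np.array([.0846,.99641,0]);x=np.array([y[1],-y[0],0])
for n,u,v,z in [('railend',463,133,.114),('railmid',318,130,.114),('lead',227,143,.109),('rubber top',418,170,.12),('rubber bot',414,265,.11),('handle',112,215,.145),('railfarL',42,148,.114)]:
    p=atw(u,v,z,c); print(n,p.round(4),np.dot(p-C,x).round(4),np.dot(p-C,y).round(4))
```

```text
railend [0.4558 0.0973 0.114 ] -0.1062 0.2014
railmid [ 0.4479 -0.0196  0.114 ] -0.1042 0.0842
lead [ 0.4507 -0.0922  0.109 ] -0.0952 0.0122
rubber top [0.483  0.0548 0.12  ] -0.0755 0.1614
rubber bot [0.5695 0.0555 0.11  ] 0.0106 0.1694
handle [ 0.4921 -0.1913  0.145 ] -0.0456 -0.0831
railfarL [ 0.4218 -0.3043  0.114 ] -0.1061 -0.2016
```

Request:
apply_moves([
  [0, 0, -0.02],
  [0, 0, -0.035],
  [0, 0, -0.035],
  [0, 0, -0.03],
  [0, 0, -0.015],
], fingers=[20, 20, 20, 20, 20], yaw=[0, 0, 0, 0, 0])

```text
time: 5.2
tcp_pos: [0.5057, -0.024, 0.069]
orientation: [[-0.997, 0.082, -0.002], [0.082, 0.997, 0.0], [0.002, -0.0, -1.0]]
ft_force: [-0.9, 0.1, -3.9]
opening: 0.592
grasp_force: 43.2
```

Request:
apply_moves([
  [0, 0, -0.01],
  [0, 0, -0.003],
  [0, 0, 0],
  [0, 0, 0],
  [0, 0, 0],
], fingers=[20, 20, 20, 20, 20], yaw=[0, 0, 0, 0, 0])

```text
time: 5.82
tcp_pos: [0.5069, -0.0246, 0.0578]
orientation: [[-0.997, 0.083, 0.001], [0.083, 0.997, -0.0], [-0.001, -0.0, -1.0]]
ft_force: [0.3, -0.9, -3.6]
opening: 0.594
grasp_force: 43.2
```

Request:
apply_moves([
  [0, 0, -0.002],
  [0, 0, -0.001],
  [0, 0, -0.001],
  [0, 0, 0],
  [0, 0, 0],
], fingers=[20, 20, 20, 20, 20], yaw=[0, 0, 0, 0, 0])

```text
time: 6.45
tcp_pos: [0.5066, -0.0246, 0.0533]
orientation: [[-0.997, 0.083, -0.0], [0.083, 0.997, -0.0], [0.0, -0.0, -1.0]]
ft_force: [0.8, 0.1, -3.6]
opening: 0.597
grasp_force: 43.2
```

Request:
apply_moves([
  [0, 0, -0.001],
  [0, 0, -0.001],
  [0, 0, 0],
  [0, 0, 0],
  [0, 0, 0],
], fingers=[20, 20, 20, 20, 20], yaw=[0, 0, 0, 0, 0])

```text
time: 7.08
tcp_pos: [0.5069, -0.0246, 0.0527]
orientation: [[-0.997, 0.083, 0.002], [0.083, 0.997, -0.0], [-0.002, -0.0, -1.0]]
ft_force: [-3.7, -1.1, 14.2]
opening: 0.592
grasp_force: 45.0
```

On the floor. Release.

Request:
apply_moves([
  [0, 0, 0],
  [0, 0, 0],
  [0, 0, 0],
  [0, 0, 0],
  [0, 0, 0],
], fingers=[65, 75, 85, 85, 85], yaw=[0, 0, 0, 0, 0])

```text
time: 7.7
tcp_pos: [0.5065, -0.0245, 0.0512]
orientation: [[-0.997, 0.083, -0.0], [0.083, 0.997, -0.0], [0.0, -0.0, -1.0]]
ft_force: [0.1, -0.3, -0.8]
opening: 0.852
grasp_force: 0.0
```

Request:
apply_moves([
  [0, 0, 0.01],
  [0, 0, 0.025],
  [0, 0, 0.045],
  [0, 0, 0.045],
  [0, 0, 0.025],
], fingers=[85, 85, 85, 85, 85], yaw=[0, 0, 0, 0, 0])

```text
time: 8.32
tcp_pos: [0.5073, -0.0246, 0.2044]
orientation: [[-0.997, 0.083, 0.003], [0.083, 0.997, -0.0], [-0.003, -0.0, -1.0]]
ft_force: [-0.1, -0.2, -0.6]
opening: 0.847
grasp_force: 0.0
```

Run:
```python
from h import *
c=imaging.get_calibration('wrist')
im=imaging.capture('wrist')[:,:,::-1]; cv2.imwrite('pics/w3.png',im)
np.savez('w3.npz',**c)
s=env.read_state(); print(s['tcp_pos'],s['ft_force'],s['grasp_force'],s['time'],s['opening'])
```

```text
[ 0.5082465  -0.02463482  0.20682599] [ 0.80414631 -0.67403487  2.74055306] 0.0 8.375 0.8482237054035503
```

View pics/w3.png

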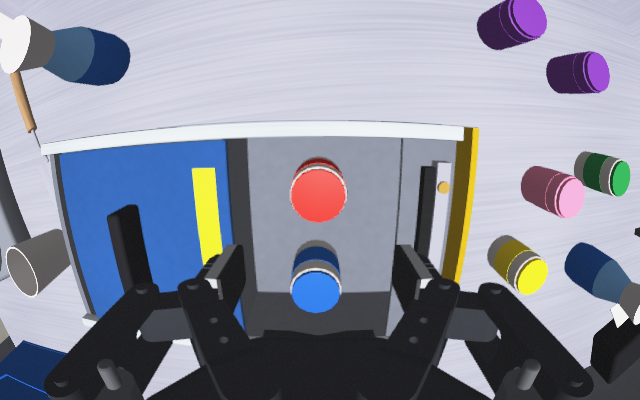

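The red tin stands in the free place at (318,193) beside the stored tin at (317,290). Next I'll go behind the handle with the fingers shut.

Request:
apply_moves([
  [0.003, -0.03, 0],
  [0.007, -0.055, 0],
  [0.007, -0.055, 0],
  [0.006, -0.052, 0],
  [0.003, -0.03, 0],
], fingers=[85, 50, 0, 0, 0], yaw=[0, 0, 0, 0, 0], squeeze=20)

```text
time: 9.0
tcp_pos: [0.5324, -0.249, 0.2013]
orientation: [[-0.996, 0.085, 0.0], [0.085, 0.996, -0.0], [-0.0, -0.0, -1.0]]
ft_force: [0.7, -0.5, 0.8]
opening: 0.005
grasp_force: 0.0
```

Request:
apply_moves([
  [0, 0, -0.02],
  [0, 0, -0.03],
  [0, 0, -0.023],
  [0, 0, -0.01],
  [0, 0, 0],
], fingers=[0, 0, 0, 0, 0], yaw=[0, 0, 0, 0, 0])

```text
time: 9.62
tcp_pos: [0.5324, -0.2464, 0.1182]
orientation: [[-0.997, 0.083, -0.001], [0.083, 0.997, 0.0], [0.001, 0.0, -1.0]]
ft_force: [-0.0, 0.2, 0.8]
opening: -0.002
grasp_force: 0.0
```

Run:
```python
from h import *
c=imaging.get_calibration('wrist')
im=imaging.capture('wrist')[:,:,::-1]; cv2.imwrite('pics/w4.png',im)
s=env.read_state(); print(s['tcp_pos'],s['ft_force'],s['time'],s['opening'])
C=np.array([.5446,-.1124,0]);y=np.array([.0846,.99641,0]);x=np.array([y[1],-y[0],0])
print(np.dot(s['tcp_pos']-C,x),np.dot(s['tcp_pos']-C,y))
```

```text
[ 0.53278018 -0.24661685  0.11886113] [-0.15029061 -0.76567425  0.05110202] 9.675 -0.0014675773231630817
-0.0004226423231687952 -0.13473496615449138
```

View pics/w4.png

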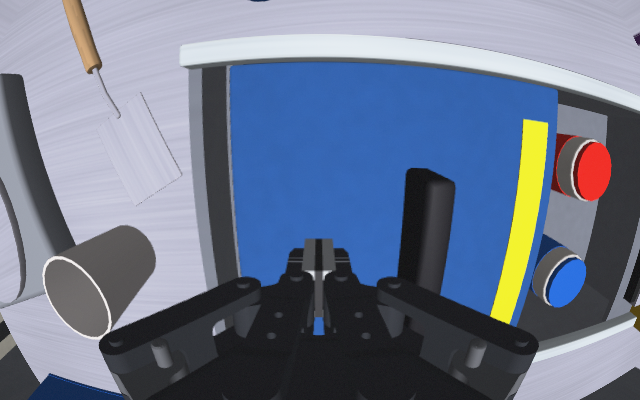

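The shut fingers hang behind the handle, which is at about (425,245), and the view shows no overlap with it. I'll raise slightly and approach.

Request:
apply_moves([
  [0, 0.002, 0.006],
  [0.0005, 0.005, 0],
  [0.0005, 0.004, 0],
  [0.0002, 0.003, 0],
  [0.0002, 0.002, 0],
], fingers=[0, 0, 0, 0, 0], yaw=[0, 0, 0, 0, 0])

```text
time: 10.3
tcp_pos: [0.5339, -0.2302, 0.1242]
orientation: [[-0.997, 0.083, -0.0], [0.083, 0.997, -0.0], [0.0, -0.0, -1.0]]
ft_force: [-0.0, 0.6, 0.0]
opening: -0.001
grasp_force: 0.0
```

Request:
apply_moves([
  [0.0002, 0.002, 0],
  [0.0002, 0.002, 0],
  [0.0002, 0.002, 0],
  [0.0002, 0.002, 0],
  [0.0002, 0.002, 0],
], fingers=[0, 0, 0, 0, 0], yaw=[0, 0, 0, 0, 0])

```text
time: 10.92
tcp_pos: [0.535, -0.2205, 0.1243]
orientation: [[-0.997, 0.083, -0.0], [0.083, 0.997, -0.0], [-0.0, -0.0, -1.0]]
ft_force: [-0.2, 0.3, -0.6]
opening: 0.001
grasp_force: 0.0
```

Request:
apply_moves([
  [0.0002, 0.002, 0],
  [0.0002, 0.002, 0],
  [0.0002, 0.002, 0],
  [0.0002, 0.002, 0],
  [0.0002, 0.002, 0],
], fingers=[0, 0, 0, 0, 0], yaw=[0, 0, 0, 0, 0])

```text
time: 11.55
tcp_pos: [0.5359, -0.2107, 0.1243]
orientation: [[-0.997, 0.083, -0.0], [0.083, 0.997, -0.0], [0.0, -0.001, -1.0]]
ft_force: [-1.2, -3.4, 0.2]
opening: 0.001
grasp_force: 2.1
```

Request:
apply_moves([
  [0.0002, 0.002, 0],
  [0.0003, 0.003, 0],
  [0.0003, 0.004, 0],
  [0.0004, 0.005, 0],
  [0.0004, 0.005, 0],
], fingers=[0, 0, 0, 0, 0], yaw=[0, 0, 0, 0, 0])

```text
time: 12.18
tcp_pos: [0.5375, -0.1912, 0.1242]
orientation: [[-0.997, 0.083, -0.0], [0.083, 0.997, -0.0], [0.0, -0.0, -1.0]]
ft_force: [-2.1, -4.9, 0.4]
opening: 0.004
grasp_force: 2.2
```

Request:
apply_moves([
  [0.0004, 0.005, 0],
  [0.0004, 0.005, 0],
  [0.0004, 0.005, 0],
  [0.0004, 0.005, 0],
  [0.0004, 0.005, 0],
], fingers=[0, 0, 0, 0, 0], yaw=[0, 0, 0, 0, 0])

```text
time: 12.8
tcp_pos: [0.5395, -0.1662, 0.1243]
orientation: [[-0.997, 0.083, -0.0], [0.083, 0.997, -0.0], [0.0, -0.0, -1.0]]
ft_force: [-2.2, -4.7, 0.3]
opening: -0.001
grasp_force: 2.2
```

Request:
apply_moves([
  [0.0004, 0.005, 0],
  [0.0004, 0.005, 0],
  [0.0004, 0.005, 0],
  [0.0004, 0.005, 0],
  [0.0004, 0.005, 0],
], fingers=[0, 0, 0, 0, 0], yaw=[0, 0, 0, 0, 0])

```text
time: 13.42
tcp_pos: [0.5416, -0.1412, 0.1242]
orientation: [[-0.997, 0.083, -0.0], [0.083, 0.997, -0.0], [0.0, -0.0, -1.0]]
ft_force: [-2.4, -4.8, 0.3]
opening: -0.002
grasp_force: 2.2
```

Request:
apply_moves([
  [0.0004, 0.005, 0],
  [0.0004, 0.005, 0],
  [0.0004, 0.005, 0],
  [0.0004, 0.005, 0],
  [0.0004, 0.005, 0],
], fingers=[0, 0, 0, 0, 0], yaw=[0, 0, 0, 0, 0])

```text
time: 14.05
tcp_pos: [0.5436, -0.1162, 0.1243]
orientation: [[-0.997, 0.083, 0.0], [0.083, 0.997, -0.0], [-0.0, -0.0, -1.0]]
ft_force: [-1.7, -4.7, -0.3]
opening: 0.002
grasp_force: 2.2
```

Request:
apply_moves([
  [0.0004, 0.005, 0],
  [0.0004, 0.005, 0],
  [0.0004, 0.005, 0],
  [0.0004, 0.005, 0],
  [0.0003, 0.003, 0],
], fingers=[0, 0, 0, 0, 0], yaw=[0, 0, 0, 0, 0])

```text
time: 14.68
tcp_pos: [0.5455, -0.0932, 0.1243]
orientation: [[-0.997, 0.083, -0.0], [0.083, 0.997, -0.0], [0.0, -0.0, -1.0]]
ft_force: [-1.4, -3.0, -0.3]
opening: 0.003
grasp_force: 2.1
```

Request:
apply_moves([
  [0.0002, 0.002, 0],
  [0.0001, 0.001, 0],
  [0.0001, 0.001, 0],
  [0.0001, 0.001, 0],
  [0.0001, 0.001, 0],
], fingers=[0, 0, 0, 0, 0], yaw=[0, 0, 0, 0, 0])

```text
time: 15.3
tcp_pos: [0.546, -0.0875, 0.1243]
orientation: [[-0.997, 0.083, -0.0], [0.083, 0.997, -0.0], [0.0, -0.0, -1.0]]
ft_force: [-3.3, -4.3, 0.9]
opening: 0.001
grasp_force: 2.1
```

Request:
apply_moves([
  [0.0001, 0.0007, 0],
  [0, 0.0007, 0],
  [0.0001, 0.0007, 0],
  [0, 0.0007, 0],
  [0.0001, 0.0007, 0],
], fingers=[0, 0, 0, 0, 0], yaw=[0, 0, 0, 0, 0])

```text
time: 15.92
tcp_pos: [0.5463, -0.084, 0.1242]
orientation: [[-0.997, 0.083, -0.0], [0.083, 0.997, -0.0], [0.0, -0.0, -1.0]]
ft_force: [-2.8, -4.3, 0.9]
opening: 0.0
grasp_force: 2.0
```

Request:
apply_moves([
  [0.0001, 0.0007, 0],
  [0, 0.0007, 0],
  [0.0001, 0.0007, 0],
  [0, 0.0007, 0],
  [0.0001, 0.0007, 0],
], fingers=[0, 0, 0, 0, 0], yaw=[0, 0, 0, 0, 0])

```text
time: 16.55
tcp_pos: [0.5466, -0.0805, 0.1243]
orientation: [[-0.997, 0.083, -0.0], [0.083, 0.997, -0.0], [0.0, -0.0, -1.0]]
ft_force: [-3.6, -3.7, 1.2]
opening: -0.001
grasp_force: 2.0
```

Request:
apply_moves([
  [0.0001, 0.0007, 0],
  [0, 0.0007, 0],
  [0.0001, 0.0007, 0],
  [0, 0.0007, 0],
  [0.0001, 0.0007, 0],
], fingers=[0, 0, 0, 0, 0], yaw=[0, 0, 0, 0, 0])

```text
time: 17.18
tcp_pos: [0.5469, -0.077, 0.1243]
orientation: [[-0.997, 0.083, -0.0], [0.083, 0.997, -0.0], [0.0, -0.0, -1.0]]
ft_force: [-3.8, -3.9, 0.2]
opening: -0.001
grasp_force: 2.0
```

Request:
apply_moves([
  [0.0001, 0.0007, 0],
  [0, 0.0007, 0],
  [0.0001, 0.0007, 0],
  [0, 0.0007, 0],
  [0.0001, 0.0007, 0],
], fingers=[0, 0, 0, 0, 0], yaw=[0, 0, 0, 0, 0])

```text
time: 17.8
tcp_pos: [0.5472, -0.0735, 0.1242]
orientation: [[-0.997, 0.083, -0.0], [0.083, 0.997, -0.0], [0.0, -0.0, -1.0]]
ft_force: [-3.5, -3.2, 1.5]
opening: 0.0
grasp_force: 2.0
```

Request:
apply_moves([
  [0, 0.0007, 0],
  [0.0001, 0.0007, 0],
  [0, 0.0007, 0],
  [0.0001, 0.0007, 0],
  [0, 0.0007, 0],
], fingers=[0, 0, 0, 0, 0], yaw=[0, 0, 0, 0, 0])

```text
time: 18.42
tcp_pos: [0.5475, -0.07, 0.1243]
orientation: [[-0.997, 0.083, 0.0], [0.083, 0.997, -0.0], [-0.0, -0.0, -1.0]]
ft_force: [-2.3, -3.7, 0.4]
opening: 0.003
grasp_force: 2.0
```

Request:
apply_moves([
  [0.0001, 0.0007, 0],
  [0, 0.0007, 0],
  [0.0001, 0.0007, 0],
  [0, 0.0007, 0],
  [0.0001, 0.0007, 0],
], fingers=[0, 0, 0, 0, 0], yaw=[0, 0, 0, 0, 0])

```text
time: 19.05
tcp_pos: [0.5477, -0.0665, 0.1242]
orientation: [[-0.997, 0.083, -0.0], [0.083, 0.997, -0.0], [0.0, -0.0, -1.0]]
ft_force: [-3.4, -3.2, 0.2]
opening: 0.003
grasp_force: 2.0
```

Request:
apply_moves([
  [0.0001, 0.0007, 0],
  [0, 0.0007, 0],
  [0.0001, 0.0007, 0],
  [0, 0.0007, 0],
  [0.0001, 0.0007, 0],
], fingers=[0, 0, 0, 0, 0], yaw=[0, 0, 0, 0, 0])

```text
time: 19.68
tcp_pos: [0.548, -0.063, 0.1243]
orientation: [[-0.997, 0.083, -0.0], [0.083, 0.997, -0.0], [0.0, -0.0, -1.0]]
ft_force: [-1.4, -3.4, 0.2]
opening: -0.003
grasp_force: 2.0
```

Request:
apply_moves([
  [0.0001, 0.0007, 0],
  [0, 0.0007, 0],
  [0.0001, 0.0007, 0],
  [0, 0.0007, 0],
  [0.0001, 0.0007, 0],
], fingers=[0, 0, 0, 0, 0], yaw=[0, 0, 0, 0, 0])

```text
time: 20.3
tcp_pos: [0.5483, -0.0595, 0.1243]
orientation: [[-0.997, 0.083, -0.0], [0.083, 0.997, -0.0], [0.0, -0.0, -1.0]]
ft_force: [-2.2, -3.8, -0.1]
opening: 0.001
grasp_force: 2.0
```

Request:
apply_moves([
  [0.0001, 0.0006, 0],
  [0, 0.0006, 0],
  [0.0001, 0.0006, 0],
  [0, 0.0006, 0],
  [0.0001, 0.0006, 0],
], fingers=[0, 0, 0, 0, 0], yaw=[0, 0, 0, 0, 0])

```text
time: 20.92
tcp_pos: [0.5485, -0.0573, 0.1243]
orientation: [[-0.996, 0.084, -0.0], [0.084, 0.996, -0.002], [0.0, -0.002, -1.0]]
ft_force: [-2.8, -8.9, -0.0]
opening: 0.001
grasp_force: 4.4
```

Request:
apply_moves([
  [0, 0.0004, 0],
  [0.0001, 0.0004, 0],
  [0, 0.0003, 0],
  [0, 0, 0],
  [0, 0, 0],
], fingers=[0, 0, 0, 0, 0], yaw=[0, 0, 0, 0, 0])

```text
time: 21.55
tcp_pos: [0.5486, -0.0566, 0.1243]
orientation: [[-0.996, 0.084, -0.0], [0.084, 0.996, -0.002], [0.0, -0.002, -1.0]]
ft_force: [-3.3, -9.4, 0.2]
opening: 0.001
grasp_force: 5.0
```

Request:
apply_moves([
  [0, 0.0004, 0],
  [0.0001, 0.0004, 0],
  [0, 0.0004, 0],
  [0, 0.0003, 0],
  [0, 0, 0],
], fingers=[0, 0, 0, 0, 0], yaw=[0, 0, 0, 0, 0])

```text
time: 22.18
tcp_pos: [0.5486, -0.0557, 0.1243]
orientation: [[-0.996, 0.084, -0.0], [0.084, 0.996, -0.003], [0.0, -0.003, -1.0]]
ft_force: [-4.0, -11.8, -0.2]
opening: -0.002
grasp_force: 6.4
```

The push is 12.4 N in all, within the 9 to 14 N that seats the hatch. I'll back off gently.

Request:
apply_moves([
  [0, 0, 0],
  [0, -0.001, 0],
  [0, -0.002, 0],
  [0, -0.004, 0],
  [-0.001, -0.01, 0],
], fingers=[0, 0, 0, 0, 0], yaw=[0, 0, 0, 0, 0])

```text
time: 22.8
tcp_pos: [0.5485, -0.0708, 0.1245]
orientation: [[-0.997, 0.082, 0.001], [0.082, 0.997, 0.001], [-0.001, 0.001, -1.0]]
ft_force: [-0.6, 0.5, -0.8]
opening: -0.0
grasp_force: 0.0
```

Request:
apply_moves([
  [-0.001, -0.015, 0],
  [0, -0.005, 0.02],
  [0, 0, 0.04],
  [0, 0, 0.05],
  [0, 0, 0.02],
], fingers=[0, 0, 0, 0, 0], yaw=[0, 0, 0, 0, 0])

```text
time: 23.42
tcp_pos: [0.5478, -0.092, 0.2573]
orientation: [[-0.996, 0.084, 0.004], [0.084, 0.996, -0.001], [-0.004, -0.0, -1.0]]
ft_force: [0.3, 0.8, -1.3]
opening: 0.0
grasp_force: 0.0
```

Run:
```python
from h import *
im=imaging.capture('side')[:,:,::-1]
cv2.imwrite('pics/s2.png',cv2.resize(im[100:300,180:480],None,fx=2.6,fy=2.6,interpolation=cv2.INTER_CUBIC))
s=env.read_state(); print(s['tcp_pos'],s['ft_force'],s['time'])
```

```text
[ 0.54822988 -0.09202685  0.25876996] [1.17912036 0.13012776 1.36698376] 23.475
```

View pics/s2.png

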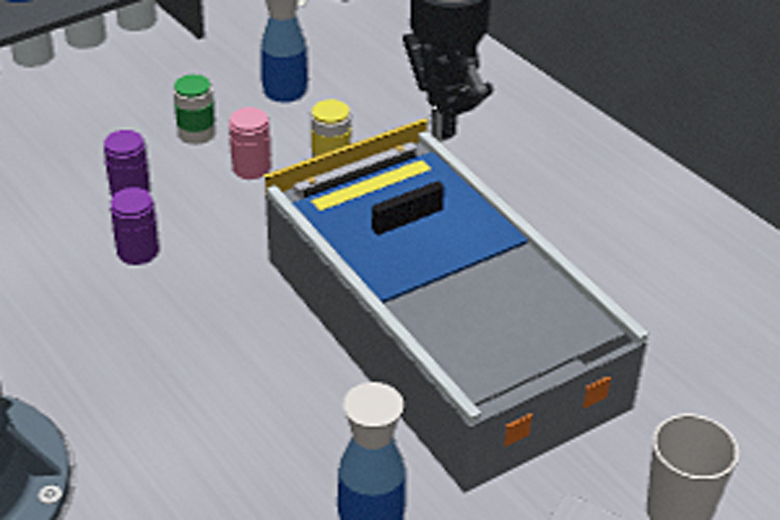

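The hatch sits against the buffer near (360,175), the bystanders look undisturbed and the arm is clear. I'll hand it in.

```bash
python3 -c "
from bench import env
print(env.job_done())"
```

```text
the job is handed in; nothing more can be done
None
```

The red tin stands upright in the well beside the blue-banded tin, the hatch was seated in the rubber buffer with a push of about 12 N, and the job was handed in at about 23.5 s; the hand-in returned no verdict.

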